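# Top up a hand-cranked ring dispenser and crank both rings out

### The job

Put the loose black ring, lying flat, into the open mouth of the dispenser's magazine, on top of the one already in it. Then take hold of the red knob and turn the crank anticlockwise (seen from above), slowly and evenly, until both rings have dropped into the grey tray and the spring-loaded pusher is fully drawn back again; each turn has a heavy spot against a strong spring, and the crank must neither spring back before it nor shoot ahead after it. Follow the knob's own circle by feel, never pulling or pushing it along the crank arm with more than 20 N, as its small brass overload slide shows. Let go of the knob, and leave the other things on the table alone.

Things in the scene. Friction and masses are not known exactly. Their poses are not given: they have to be found in the camera images.
- dispenser: Ring dispenser, screwed down: dark base plate 296x96x10 mm, blue bearing, brass eccentric, steel rod and pusher, aluminium magazine, grey tray (100x92 mm, rim 45 mm above the table). x axis along the pusher's stroke, to the magazine (x = 105 mm) and tray (131 to 231 mm), z up, origin on the table. The upright crank axis stands at x = 0, but 5 to 12 mm off in y.
- knob_grip (a point): Grip point of the red crank knob: upright, round, 23 mm across, from 104 to 148 mm above the table (this point at 132 mm), about 55 mm from the crank axis. It spins freely about its own upright axis, so a gripper need not turn with the crank. At the start it stands roughly on the side away from the magazine (up to 0.4 rad off). Slide below it: top at 104 mm.
- crank (a joint): Crank angle in rad, 0 at the start, growing anticlockwise from above, no end stop. Each turn drives the pusher out and back once: out at pi, back at 0, 2 pi ... A spring resists with up to about 0.8 N m (15 N at the knob) from 1 to 3 rad of a turn, most near 2.3, and drives the crank on as hard from 3.3 to 5.3. Little friction. To be turned at 1 to 3 rad/s.
- overload (a joint): Small brass slide that carries the red knob on the end of the crank arm: how far the knob is pulled outward along the arm (m; inward negative), 0 at rest. A stiff spring, about 8 N per mm, holds it: 2.5 mm means 20 N. A hand that keeps to the knob's true circle leaves it near 0.
- pusher (a joint): Travel of the pusher in m: about 0 drawn back, 0.040 furthest out. On the way out it shoves the lowest ring from the magazine, off the ledge and into the tray; only on the way back, below about 5 mm, does the next ring drop in front of it.
- magazine_mouth (a point): Centre of the magazine's square open mouth, 90 mm above the table, level with the top of its flared rim. The bore is 34 mm square below the flare (flare 8 mm deep, about 45 mm wide at the top). Rings lie flat in it: undersides at 60 and 72 mm above the table, so the second ring ends with its underside 18 mm below this point.
- tray_floor (a point): Centre of the floor of the grey tray, 14 mm above the table.
- ring_1: Short black retaining ring, 30 mm in diameter and 12 mm high, lying flat at the bottom of the magazine; origin at the centre of its underside, z up through it.
- ring_2: Same black ring, loose, lying flat on the table nearer the robot and to its right; to be loaded. Origin at the centre of its underside. Gripped by its upper half, its lower half can stand out below the fingertips.
- slide_box: Blue box 91x95x36 mm on the table, to be left alone. Origin at the centre of its underside.
- spare_ocular: Black eyepiece 42 mm across and 60 mm high, standing on the table, to be left alone. Origin at the centre of its underside.
- usb_stick: Red memory stick 18x60x9 mm on the table, to be left alone. Origin at the centre of its underside.

How it is judged:
On the way, in this order (a step that is already met when the one before it is completed fails the run):
1. the loose ring lies flat in the magazine on the other one, let go, before the crank is turned (horizontal distance between ring_2 and magazine_mouth below 0.006 m and z of ring_2 in the frame of magazine_mouth below -0.014 m and angle between ring_2's own z axis and vertical below 0.2 rad and contact force between ring_2 and the fingers below 0.1 N and value of joint crank below 1 rad), for 0.2 s.
2. the first ring has dropped into the tray (x of ring_1 in the frame of dispenser between 0.131 and 0.231 m and y of ring_1 in the frame of dispenser between -0.046 and 0.046 m and z of ring_1 in the frame of dispenser below 0.05 m), for 0.1 s.
3. the second ring has dropped into the tray (x of ring_2 in the frame of dispenser between 0.131 and 0.231 m and y of ring_2 in the frame of dispenser between -0.046 and 0.046 m and z of ring_2 in the frame of dispenser below 0.05 m), for 0.1 s.
At the end, for the whole second after the job is handed in: Both rings lie in the grey tray (the centres of their end faces within its walls and below 50 mm above the table), the pusher is drawn back to less than 4 mm of its travel and the crank stands still (under 0.1 rad/s), let go (all of step 2 and all of step 3 and value of joint pusher below 0.004 m and velocity of joint crank between -0.1 and 0.1 rad/s); the robot touches nothing.
It fails at once if the crank shoots ahead (over 5 rad/s) (velocity of joint crank above 5 rad/s).
It fails at once if the crank springs or is turned back (over 1.5 rad/s backwards) (velocity of joint crank below -1.5 rad/s).
It fails at once if the knob is wrenched along the crank arm: its overload slide gives by more than 2.5 mm (20 N) either way (value of joint overload above 0.0025 m or value of joint overload below -0.0025 m).
It fails at once if a bystander (blue box, eyepiece, memory stick) is shifted by more than 15 mm (distance of any of slide_box, spare_ocular, usb_stick from where it was at the start of the episode above 0.015 m).
It also fails if it takes over 70 s, if anything falls off the work surface, if the arm or the gripper's body presses on something with over 40 N, if the wrist force passes 120 N, or if a joint passes its speed limit or range.

### The arm

A 7-joint arm with a two-finger parallel gripper is mounted at the origin on a cart in front of the work surface, level with it; the furniture and walls round the work are solid. World frame = base frame: x ahead of the robot, y to its left, z up, the work surface at z = 0. Lengths are in m, angles in rad, forces in N, time in s.
With the tool pointing down it reaches from about 0.4 to 0.85 m from the base axis. Payload 10.4 kg.
Tool frame: the origin (TCP) lies at the very end of the fingers, on their centre line; the grasp point (between the pads) lies r.tcp_to_grasp behind it (r.tcp_to_grasp is the distance from the TCP to the grasp point, in m); z points along the fingers, y is the line along which they close (so a half turn about z gives the same grasp; the last joint's range is limited). The gripper opens to 87 mm and grips with 3 to 60 N. Pads are 19 mm wide; open, the fingers measure 117 mm over their backs; the gripper's body (75 mm by 190 mm) begins 51 mm behind the grasp point.
Start: joints at [-1.199, 0.332, -0.065, 1.46, 0.022, 1.35, -0.088], TCP at [0.24, 0.577, 0.223] pointing down, gripper open.
Joint ranges: [-2.6, 2.6], [-0.5, 2.12], [-1.47, 1.34], [0.16, 2.42], [-1.27, 4.41], [0.06, 2.06], [-2.6, 2.6]. Speed limits (rad/s): [2.22, 2.22, 2.79, 2.79, 3.14, 3.14, 3.14].

### API

Orientations are given as a unit quaternion [x, y, z, w].
In Python, from bench import monitor, cams, ticket, r gives the robot as it stands.
- The arm moves only by the shell command python3 -m crank 'ROWS' [OPENING] [FORCE]. ROWS is a JSON object whose one key "steps" holds a list of rows, each a list of 2 entries, a list of its own where there are three numbers: the shift along the world's x, y, z in units of 25 mm (1.0 is 25 mm), then the turn, a rotation vector about the world's x, y, z in units of 5 degrees (1.0 is 5 degrees). In form: {"steps": [[[x, y, z], [ax, ay, az]], ...]}. A call has 1 to 10 rows; each row shifts and turns the commanded pose from where the row before left it; what a row does not reach is not made up. A row lasts 1/12 s, in which the tool goes at most 41.7 mm and 7.16 degrees, less where a joint would pass 70% of its speed; a pose out of reach is approached as far as the arm can. A call is refused whole if a number of a shift passes 1 or a number of a turn 1, either way. A call with a gripper value outside its range is refused whole. OPENING is the finger opening in mm, from 0 to 87, set as the call begins (- or left out, the last holds). The fingers move at their own pace and stop on an object; FORCE is the grip in N (left out, the last holds). Time passes only in rows, so rows that do not move let the fingers close. It gives the time, the measured TCP pose, the force, the opening and the grip force at its end, in the units of the state.
- monitor.read_state(): the state, without advancing time (a new reading comes with each control period).
- cams.camera(name): name is "scene" or "side" or "wrist"; returns a dict with "pixels" (420x560x3 uint8, blue, green, red), "z_map" (420x560 float32, m along the optical axis (not along the pixel's ray), 0 where there is no reading), "vfov" (degrees; the focal length in pixels is half the picture's height over the tangent of half this angle, whatever the lens; pixels are square), "cx", "cy" (the principal point, pixels), "k1" (the pictures are not rectified: a ray, as slopes to the right and down, at radius r is drawn at 1 + k1 r^2 times it, then the intrinsics apply), "T" (4x4, takes a point from camera to world coordinates). Camera axes: x right, y up, looking along -z (the intrinsics and any distortion apply to the point x, -y, -z); pixel columns grow to the right and rows downward; lengths in m; the calibration is good to about 2 mm. A picture is of the moment at which its call begins.
- ticket.close_job(): hands the job in; it is judged then, once.
The state is a dict: "time": time; "joint_positions": joint angles; "joint_vel": joint speeds; "joint_torque": joint torques, N m; "ee_pos": TCP position; "eef_rot": TCP orientation; "ft_force": force on the tool from outside, world axes, zero at the start; "torque": the same for the moment, N m; "width": finger opening in m; "grip_force": force on a finger pad.
Only numpy, scipy, OpenCV 4.12 (cv2) and the standard library are available. Lean on these libraries where they do the work, as an engineer would, in place of code of your own. Each camera call takes 0.05 s, during which the arm holds its last target. There are 200 camera calls.

## Working session

There is one attempt and no reset: what is moved stays moved. The work goes in short steps, Python scripts to look and compute and a shell command to move; the robot and the scene stay as the last step left them, time stands still between calls to the robot, and variables do not carry over. Pictures are saved under pics/ and viewed, at most 10 in all, crops included, and the job is handed in when it is done.

```bash
mkdir -p pics; ls; cat > h.py <<'E'
import numpy as np,cv2
from bench import monitor,cams,ticket,r
def intr(c):
    h=c["pixels"].shape[0]; return h/2/np.tan(np.radians(c["vfov"])/2)
def ray(c,u,v):
    f=intr(c); K=np.array([[f,0,c["cx"]],[0,f,c["cy"]],[0,0,1.]])
    p=cv2.undistortPoints(np.array([[[u,v]]],float),K,np.array([c["k1"],0,0,0,0.]))[0,0]
    # k1 model: drawn = (1+k1 r^2)*slope
    T=np.array(c["T"]); d=T[:3,:3]@np.array([p[0],-p[1],-1.]); return T[:3,3],d
def onz(c,u,v,z):
    o,d=ray(c,u,v); return o+d*(z-o[2])/d[2]
def dep(c,u,v):
    o,d=ray(c,u,v); return o+d*c["z_map"][int(round(v)),int(round(u))]
def cloud(c):
    h,w=c["z_map"].shape; f=intr(c); K=np.array([[f,0,c["cx"]],[0,f,c["cy"]],[0,0,1.]])
    uu,vv=np.meshgrid(np.arange(w),np.arange(h))
    p=cv2.undistortPoints(np.stack([uu,vv],-1).reshape(-1,1,2).astype(float),K,np.array([c["k1"],0,0,0,0.]))[:,0]
    T=np.array(c["T"]); z=c["z_map"].reshape(-1,1)
    P=np.hstack([p[:,:1]*z,-p[:,1:]*z,-z])@T[:3,:3].T+T[:3,3]
    return P.reshape(h,w,3)
E
python3 - <<'E'
from h import *
s=monitor.read_state(); print(s, r.tcp_to_grasp)
for n in ["scene","side","wrist"]:
    c=cams.camera(n); cv2.imwrite(f"pics/{n}0.png",c["pixels"]); print(n,c["vfov"],c["k1"],np.array(c["T"]).round(3).tolist())
a=[cv2.imread(f"pics/{n}0.png") for n in ["scene","side"]]
E
```

```text
pics
{'time': 0.0, 'joint_positions': array([-1.19854202,  0.33289831, -0.06465903,  1.46096297,  0.02157587,
        1.34992392, -0.08851218]), 'joint_vel': array([ 0.00122474, -0.00158798,  0.00024318,  0.00061396,  0.0015946 ,
        0.00018868, -0.00125321]), 'joint_torque': array([ 5.99942687e-04, -6.23241591e+01,  2.50440772e-02, -3.89914477e+01,
       -6.13704720e-02,  3.94075038e-02,  1.08311754e-04]), 'ee_pos': array([0.24028628, 0.57652245, 0.221727  ]), 'eef_rot': array([ 1.96164101e-01,  9.80570795e-01, -7.39961611e-04, -1.17049483e-04]), 'ft_force': array([ 0.22079306, -0.81261063,  0.28267813]), 'torque': array([-0.00148078, -0.03144415, -0.00666035]), 'grip_force': 0.0, 'width': 0.08742033307960677} 0.0187
scene 44.26093844079975 -0.0746230960668367 [[0.358, 0.445, -0.821, -0.182], [-0.933, 0.195, -0.301, -0.379], [0.026, 0.874, 0.485, 0.514], [0.0, 0.0, 0.0, 1.0]]
side 48.761317764323614 -0.07355358262989495 [[-1.0, 0.022, -0.018, 0.521], [-0.026, -0.426, 0.904, 0.707], [0.012, 0.905, 0.426, 0.501], [0.0, 0.0, 0.0, 1.0]]
wrist 70.27856712310397 -0.00737304258512909 [[0.384, -0.885, -0.264, 0.166], [0.923, 0.368, 0.111, 0.607], [-0.001, -0.287, 0.958, 0.384], [0.0, 0.0, 0.0, 1.0]]
```

View pics/scene0.png

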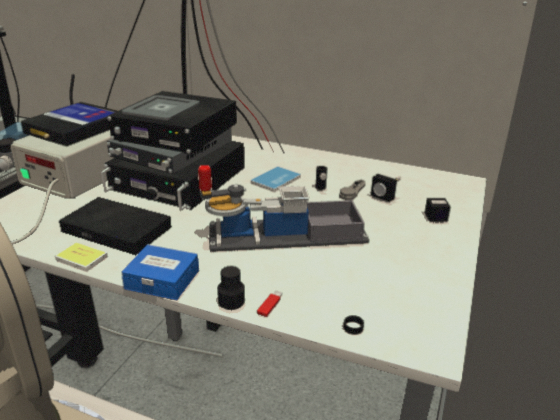

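View pics/side0.png

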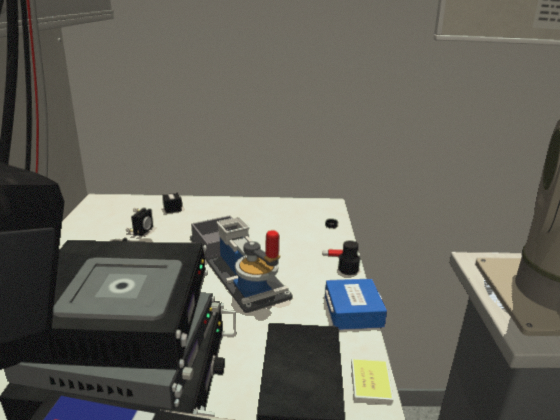

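Scene view: red knob at (205,178), magazine mouth at (293,192), loose ring at (353,325), tray at (335,220). Side view: knob at (272,243), mouth at (232,228), ring at (331,223).

```bash
python3 - <<'E'
from h import *
for n in ["scene","side"]:
    c=cams.camera(n); P=cloud(c); b=c["pixels"].astype(int); hsv=cv2.cvtColor(c["pixels"],cv2.COLOR_BGR2HSV)
    red=((hsv[...,0]<8)|(hsv[...,0]>172))&(hsv[...,1]>150)&(hsv[...,2]>80)
    m=red&(P[...,2]>.095)&(P[...,2]<.16)&(P[...,0]>.3)
    vs,us=np.nonzero(m); print(n,"knob px",us.min(),us.max(),vs.min(),vs.max(), "med",np.median(P[m],0).round(4),"max z",P[m][:,2].max().round(3))
    # axis ray: mid z on two rows
    uc=(us.min()+us.max())/2
    for v in (vs.min()+8,vs.max()-6):
        row=us[vs==v]; o,d=ray(c,(row.min()+row.max())/2,v); p=o+d*c["z_map"][v,int(row.mean())]; dh=d.copy();dh[2]=0
        print(" axis",(p+dh/np.linalg.norm(dh)*.0115).round(4))
    # ring2: dark pixels in area
    x0=(353,325) if n=="scene" else (331,223)
    sub=np.zeros_like(m); sub[x0[1]-16:x0[1]+17,x0[0]-18:x0[0]+19]=1
    k=sub&(hsv[...,2]<90)&(P[...,2]<.03)
    vs,us=np.nonzero(k); top=k&(P[...,2]>.009); 
    print(" ring px",us.min(),us.max(),vs.min(),vs.max(),"P xyz range",P[k].min(0).round(4),P[k].max(0).round(4),"top",top.sum(),(P[top].min(0)/2+P[top].max(0)/2).round(4) if top.sum() else 0)
    x0=(293,192) if n=="scene" else (232,228)
    sub[:]=0; sub[x0[1]-20:x0[1]+21,x0[0]-25:x0[0]+26]=1
    k=sub&(P[...,2]>.084)&(P[...,2]<.094)&(P[...,0]>.4)
    vs,us=np.nonzero(k); pts=P[k][:,:2].astype(np.float32)
    print(" rim",k.sum(),us.min(),us.max(),vs.min(),vs.max(),cv2.minAreaRect(pts))
    # base plate / tray extents: tray rim z~.045
    k=(P[...,2]>.042)&(P[...,2]<.048)&(P[...,0]>.45)&(P[...,0]<.95)&(P[...,1]<.2)&(P[...,1]>-.3)
    print(" tray",k.sum(),cv2.minAreaRect(P[k][:,:2].astype(np.float32)))
    k=(P[...,2]>.006)&(P[...,2]<.0125)&(P[...,0]>.45)&(P[...,0]<.95)&(P[...,1]<.3)&(P[...,1]>-.3)&(hsv[...,2]<110)
    print(" base",k.sum(),cv2.minAreaRect(P[k][:,:2].astype(np.float32)))
E
python3 - <<'E'
import cv2,numpy as np
a=cv2.imread('pics/scene0.png')[150:260,190:380]; cv2.imwrite('pics/crop1.png',cv2.resize(a,None,fx=4,fy=4,interpolation=cv2.INTER_CUBIC))
E
```

```text
scene knob px 198 211 166 190 med [0.5244 0.0421 0.1315] max z 0.149
 axis [0.5346 0.0477 0.1388]
 axis [0.5359 0.0487 0.119 ]
 ring px 343 363 316 333 P xyz range [ 0.3832 -0.2827  0.0006] [ 0.4136 -0.2532  0.0148] top 109 [ 0.3985 -0.2687  0.0119]
 rim 273 279 309 186 201 ((0.6105761528015137, -0.09181337803602219), (0.05388021469116211, 0.05043976008892059), 27.85123634338379)
 tray 824 ((0.7228952050209045, -0.03896138072013855), (0.4006041884422302, 0.3730514645576477), 74.74697875976562)
 base 1755 ((0.6972994804382324, 0.011388063430786133), (0.3505305051803589, 0.5786066651344299), 28.192346572875977)
side knob px 204 277 231 322 med [0.5328 0.0563 0.13  ] max z 0.149
 axis [0.5329 0.0455 0.1402]Traceback (most recent call last):
  File "<stdin>", line 10, in <module>
    return umr_minimum(a, axis, None, out, keepdims, initial, where)
ValueError: zero-size array to reduction operation minimum which has no identity
```

View pics/crop1.png

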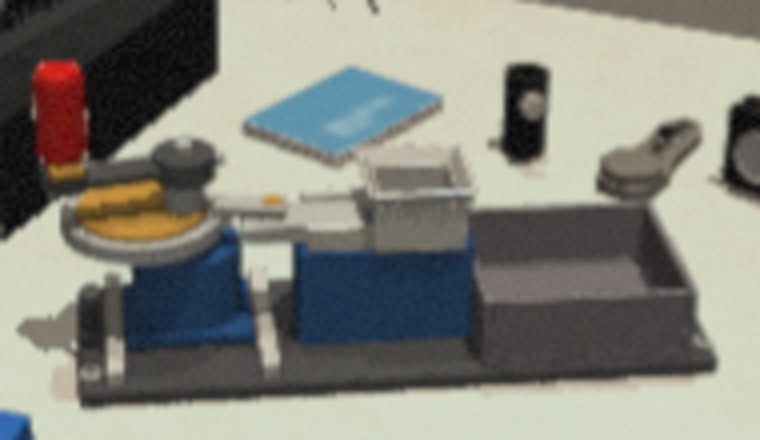

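```bash
python3 - <<'E'
from h import *
Z={}
for n in ["scene","side"]:
    c=cams.camera(n); P=cloud(c)[c["z_map"]>0]
    for i in range(0,10):
        p=np.array([.24,.577])+(np.array([.5,-.05])-np.array([.24,.577]))*i/9
        k=np.linalg.norm(P[:,:2]-p,axis=1)<.12
        q=P[k]; q=q[q[:,2]<.25]; print(n,p.round(2),q[:,2].max().round(3) if len(q) else None)
E
python3 -m crank '{"steps":[[[0,0,1],[0,0,0]],[[0,0,1],[0,0,0]],[[0.2,-0.3,1],[0,0,0]],[[0.4,-0.8,0.5],[0,0,0]],[[0.4,-1,0],[0,0,0]],[[0.4,-1,0],[0,0,0]],[[0.4,-1,0],[0,0,0]],[[0.4,-1,0],[0,0,0]],[[0.4,-1,0],[0,0,0]],[[0.4,-1,0],[0,0,0]]]}' 87 30
```

```text
scene [0.24 0.58] None
scene [0.27 0.51] None
scene [0.3  0.44] 0.012
scene [0.33 0.37] 0.012
scene [0.36 0.3 ] 0.036
scene [0.38 0.23] 0.036
scene [0.41 0.16] 0.04
scene [0.44 0.09] 0.149
scene [0.47 0.02] 0.149
scene [ 0.5  -0.05] 0.149
side [0.24 0.58] None
side [0.27 0.51] None
side [0.3  0.44] None
side [0.33 0.37] 0.012
side [0.36 0.3 ] 0.035
side [0.38 0.23] 0.035
side [0.41 0.16] 0.039
side [0.44 0.09] 0.15
side [0.47 0.02] 0.15
side [ 0.5  -0.05] 0.15
time: 1.18
ee_pos: [0.3157, 0.3981, 0.3102]
eef_rot: [0.196, 0.981, 0.0, 0.0]
ft_force: [0.7, -0.1, 0.2]
width: 0.0872
grip_force: 0.0
```

```bash
python3 -m crank '{"steps":[[[0.5,-1,0],[0,0,0]],[[0.5,-1,0],[0,0,0]],[[0.5,-1,0],[0,0,0]],[[0.5,-1,0],[0,0,0]],[[0.5,-1,0],[0,0,0]],[[0.5,-1,0],[0,0,0]],[[0.5,-1,0],[0,0,0]],[[0.5,-1,0],[0,0,0]],[[0.5,-1,0],[0,0,0]],[[0.5,-1,0],[0,0,0]]]}'
python3 -m crank '{"steps":[[[0.6,-1,0],[0,0,0]],[[0.6,-1,0],[0,0,0]],[[0.6,-1,0],[0,0,0]],[[0.6,-1,0],[0,0,0]],[[0.6,-1,0],[0,0,0]],[[0,0,0],[0,0,0]],[[0,0,0],[0,0,0]],[[0,0,0],[0,0,0]]]}'
python3 - <<'E'
from h import *
c=cams.camera("wrist"); cv2.imwrite("pics/w1.png",c["pixels"]); np.savez("w1.npz",**{k:np.array(v) for k,v in c.items()})
E
```

```text
time: 2.02
ee_pos: [0.4408, 0.1481, 0.3103]
eef_rot: [0.196, 0.981, 0.0, 0.0]
ft_force: [0.3, 0.0, 0.1]
width: 0.0869
grip_force: 0.0
time: 2.68
ee_pos: [0.5152, 0.0251, 0.31]
eef_rot: [0.196, 0.981, 0.0, -0.0]
ft_force: [0.1, -1.0, -0.8]
width: 0.0869
grip_force: 0.0
```

View pics/w1.png

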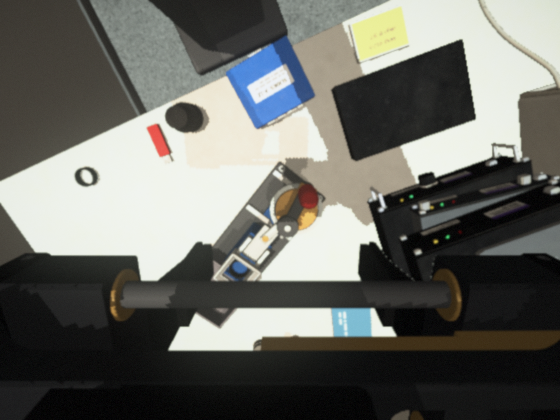

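Wrist view: ring (87,176), knob top (309,197), crank hub (288,229), magazine mouth (238,268), stick (158,142), eyepiece (185,117).

```bash
python3 - <<'E'
from h import *
c=dict(np.load("w1.npz")); P=cloud(c); hsv=cv2.cvtColor(c["pixels"],cv2.COLOR_BGR2HSV)
cv2.imwrite("pics/w1c.png",cv2.resize(c["pixels"][150:335,180:370],None,fx=3.2,fy=3.2,interpolation=cv2.INTER_CUBIC))
D=(P[...,0]>.45)&(P[...,0]<.85)&(P[...,1]<.15)&(P[...,1]>-.25)
def rect(m,name):
    n,l,st,_=cv2.connectedComponentsWithStats(m.astype(np.uint8)); 
    if n<2: print(name,"none");return
    i=1+st[1:,4].argmax(); q=P[l==i]; print(name,len(q),"px",st[i],"z",np.median(q[:,2]).round(4),"xy",np.median(q[:,:2],0).round(4),cv2.minAreaRect(q[:,:2].astype(np.float32)))
red=((hsv[...,0]<8)|(hsv[...,0]>172))&(hsv[...,1]>150)
rect(D&red&(P[...,2]>.146)&(P[...,2]<.153),"knobtop")
rect(D&red&(P[...,2]>.1)&(P[...,2]<.153),"knob")
sub=np.zeros_like(D);sub[212:245,274:304]=1
rect(D&sub&(P[...,2]>.1)&(P[...,2]<.13),"hub"); print(P[229,288])
rect(D&(P[...,2]>.086)&(P[...,2]<.093)&~red,"rim")
rect((P[...,0]<.46)&(P[...,1]<-.2)&(P[...,2]>.007)&(P[...,2]<.016)&(hsv[...,2]<100),"ring")
rect((P[...,0]<.46)&(P[...,1]<-.2)&(P[...,2]>-.002)&(P[...,2]<.016)&(hsv[...,2]<100)&(P[...,0]>.36),"ring all")
q=P[D&(P[...,2]>.006)&(P[...,2]<.0125)&(hsv[...,2]<110)]; print("base",cv2.minAreaRect(q[:,:2].astype(np.float32)))
print("bystanders",P[142,158],P[117,185])
E
```

```text
knobtop 203 px [301 192  16  17 203] z 0.1474 xy [0.5301 0.0471] ((0.530604898929596, 0.046646613627672195), (0.016985461115837097, 0.018913034349679947), 70.61700439453125)
knob 231 px [301 190  16  19 231] z 0.1473 xy [0.5297 0.0473] ((0.5303314328193665, 0.04702267423272133), (0.017582053318619728, 0.020670125260949135), 80.59021759033203)
hub 74 px [278 220  14  15  74] z 0.1009 xy [0.5658 0.0047] ((0.5654083490371704, 0.0025358693674206734), (0.019268110394477844, 0.017923999577760696), 83.19581604003906)
[0.56875068 0.00632908 0.10327363]
rim 258 px [213 253  48  28 258] z 0.0893 xy [ 0.5978 -0.0818] ((0.6099051833152771, -0.08957532048225403), (0.05068189650774002, 0.049965642392635345), 29.228219985961914)
ring 82 px [  0 238  12  17  82] z 0.0106 xy [ 0.447  -0.4595] ((0.4454537034034729, -0.45912307500839233), (0.004368773195892572, 0.029017101973295212), 86.99099731445312)
ring all 207 px [  0 229  17  26 207] z 0.0051 xy [ 0.444  -0.4594] ((0.4386635422706604, -0.4592212438583374), (0.004678075201809406, 0.04260984808206558), 89.8384017944336)
base ((0.6231003403663635, -0.010719075798988342), (0.23194138705730438, 0.3826833963394165), 19.153125762939453)
bystanders [ 0.39565305 -0.13494768  0.00873819] [ 0.38621223 -0.06480067  0.06051681]
```

View pics/w1c.png

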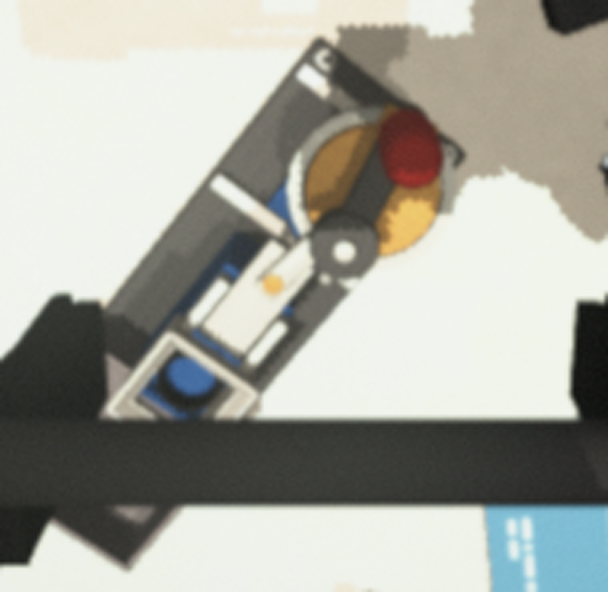

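```bash
python3 -m crank '{"steps":[[[-0.4,-1,0],[0,0,0]],[[-0.4,-1,0],[0,0,0]],[[-0.4,-1,0],[0,0,0]],[[-0.4,-1,0],[0,0,0]],[[-0.4,-1,0],[0,0,0]],[[-0.4,-1,0],[0,0,0]],[[-0.4,-1,-0.5],[0,0,0]],[[-0.4,-1,-1],[0,0,0]],[[-0.5,-1,-1],[0,0,0]],[[-0.5,-1,-1],[0,0,0]]]}'
python3 -m crank '{"steps":[[[-0.5,-0.8,-1],[0,0,0]],[[0,-0.5,-0.5],[0,0,0]],[[0,0,0],[0,0,0]],[[0,0,0],[0,0,0]]]}'
python3 - <<'E'
from h import *
w=dict(np.load("w1.npz"))
for n,c,box in [("w1",w,(65,155,110,195)),("wrist",cams.camera("wrist"),None),("scene",cams.camera("scene"),(335,308,372,341))]:
    P=cloud(c); v=c["pixels"].max(2); m=(v<90)&(P[...,2]<.03)&(P[...,2]>-.01)&(abs(P[...,0]-.4)<.035)&(abs(P[...,1]+.268)<.035)
    cnt,_=cv2.findContours(m.astype(np.uint8),cv2.RETR_EXTERNAL,cv2.CHAIN_APPROX_NONE); k=max(cnt,key=len,default=None)
    if k is None or len(k)<6: print(n,"none"); cv2.imwrite("pics/w2.png",c["pixels"]); continue
    e=cv2.fitEllipse(k); x,y,ww,hh=cv2.boundingRect(k); print(n,e,(x,y,ww,hh))
    print("  onz6",onz(c,e[0][0],e[0][1],.006)); t=m&(P[...,2]>.0095); q=P[t]; print("  top",t.sum(),np.median(q[:,2]),(q.min(0)+q.max(0))/2,q.max(0)-q.min(0))
    cv2.imwrite(f"pics/r_{n}.png",c["pixels"])
E
```

```text
time: 3.57
ee_pos: [0.4101, -0.2254, 0.2219]
eef_rot: [0.195, 0.981, 0.001, 0.001]
ft_force: [1.2, -0.7, -0.1]
width: 0.0867
grip_force: 0.0
time: 3.9
ee_pos: [0.3979, -0.2571, 0.185]
eef_rot: [0.196, 0.981, 0.0, -0.0]
ft_force: [0.4, 0.0, 0.6]
width: 0.0871
grip_force: 0.0
w1 ((83.88850402832031, 176.73204040527344), (13.808670997619629, 16.557714462280273), 132.72222900390625) (76, 169, 12, 17)
  onz6 [ 0.39715624 -0.27123251  0.006     ]
  top 34 0.010992863928378754 [ 0.39789674 -0.26677837  0.01097171] [0.02612394 0.02774757 0.00290185]
wrist ((276.8297424316406, 194.8003692626953), (24.733936309814453, 25.762155532836914), 9.532651901245117) (264, 182, 26, 27)
  onz6 [ 0.39731816 -0.26804711  0.006     ]
  top 152 0.011477851168013586 [ 0.39688265 -0.26777894  0.01131196] [0.02904548 0.02949468 0.00361829]
scene ((353.1835021972656, 324.7432861328125), (19.218740463256836, 20.797941207885742), 103.65464782714844) (343, 315, 21, 20)
  onz6 [ 0.39977372 -0.26792408  0.006     ]
  top 121 0.012005032204810528 [ 0.39795691 -0.26823969  0.01203495] [0.0326017  0.02876163 0.00498117]
```

```bash
python3 -m crank '{"steps":[[[0,-0.4,-1],[0,0,0]],[[0,0,-1],[0,0,0]],[[0,0,-1],[0,0,0]],[[0,0,-1],[0,0,0]],[[0,0,-1],[0,0,0]],[[0,0,-0.9],[0,0,0]],[[0,0,-0.6],[0,0,0]],[[0,0,-0.3],[0,0,0]],[[0,0,0],[0,0,0]],[[0,0,0],[0,0,0]]]}' 50 20

```

```text
time: 4.83
ee_pos: [0.3988, -0.2677, 0.0159]
eef_rot: [0.196, 0.981, 0.0, 0.0]
ft_force: [-0.1, -0.4, 0.1]
width: 0.0501
grip_force: 0.0
```

```bash
python3 -m crank '{"steps":[[[-0.05,0,-0.2],[0,0,0]],[[0,0,-0.15],[0,0,0]],[[0,0,0],[0,0,0]]]}' 50 20
python3 -m crank '{"steps":[[[0,0,0],[0,0,0]],[[0,0,0],[0,0,0]],[[0,0,0],[0,0,0]],[[0,0,0],[0,0,0]],[[0,0,0],[0,0,0]],[[0,0,0],[0,0,0]]]}' 20 20

```

```text
time: 5.08
ee_pos: [0.3968, -0.2678, 0.0063]
eef_rot: [0.196, 0.981, 0.0, 0.0]
ft_force: [0.1, -0.3, -0.1]
width: 0.0502
grip_force: 0.0
time: 5.58
ee_pos: [0.3967, -0.2681, 0.0064]
eef_rot: [0.196, 0.981, 0.0, 0.0]
ft_force: [0.5, 0.5, 1.8]
width: 0.0284
grip_force: 20.0
```

```bash
python3 -m crank '{"steps":[[[0,0,0.5],[0,0,0]],[[0,0,1],[0,0,0]],[[0,0,1],[0,0,0]],[[0,0,1],[0,0,0]],[[0.5,0.4,1],[0,0,0]],[[0.9,0.8,0.5],[0,0,0]],[[0.9,0.8,0],[0,0,0]],[[0.9,0.8,0],[0,0,0]],[[0.9,0.8,0],[0,0,0]],[[0.9,0.8,0],[0,0,0]]]}'
python3 -m crank '{"steps":[[[0.9,0.8,0],[0,0,0]],[[0.9,0.8,0],[0,0,0]],[[0.9,0.6,0],[0,0,0]],[[0.7,0.3,0],[0,0,0]],[[0.2,0.1,0],[0,0,0]],[[0,0,0],[0,0,0]],[[0,0,0],[0,0,0]],[[0,0,0],[0,0,0]]]}'
python3 - <<'E'
from h import *
for n in ["scene","side","wrist"]:
    c=cams.camera(n); cv2.imwrite(f"pics/{n}2.png",c["pixels"])
    P=cloud(c); v=c["pixels"]
    k=(P[...,2]>.086)&(P[...,2]<.093)&(np.linalg.norm(P[...,:2]-[.61,-.09],axis=2)<.045)&(v.min(2)>90)
    if k.sum()>20: print(n,k.sum(),np.median(P[k],0),cv2.minAreaRect(P[k][:,:2].astype(np.float32)))
    k=(P[...,2]>.105)&(P[...,2]<.125)&(np.linalg.norm(P[...,:2]-[.61,-.09],axis=2)<.04)&(v.max(2)<60)
    if k.sum()>5: print(" dark",k.sum(),P[k].min(0),P[k].max(0))
a=[cv2.imread('pics/scene2.png')[130:230,210:360],cv2.imread('pics/side2.png')[170:270,170:320]]
cv2.imwrite('pics/c2.png',np.vstack([cv2.resize(x,(450,300),interpolation=cv2.INTER_CUBIC) for x in a]))
E
```

```text
time: 6.42
ee_pos: [0.5226, -0.1568, 0.1313]
eef_rot: [0.196, 0.981, 0.0, 0.0]
ft_force: [0.4, -1.7, -0.2]
width: 0.0287
grip_force: 20.0
time: 7.08
ee_pos: [0.6106, -0.0944, 0.1314]
eef_rot: [0.197, 0.98, -0.0, -0.0]
ft_force: [-0.2, -0.2, 0.4]
width: 0.0285
grip_force: 20.0
scene 153 [ 0.62306075 -0.08914722  0.0895324 ] ((0.6100820899009705, -0.09192302823066711), (0.05276176705956459, 0.05042759329080582), 27.863447189331055)
side 168 [ 0.61212529 -0.09931044  0.08942661] ((0.6119928359985352, -0.08940475434064865), (0.0503242202103138, 0.051029056310653687), 29.50040626525879)
wrist 365 [ 0.59756833 -0.07810902  0.09008895] ((0.6099193692207336, -0.08986934274435043), (0.04983879253268242, 0.04891323670744896), 29.07512855529785)
 dark 712 [ 0.60354326 -0.1074631   0.12257138] [ 0.62475846 -0.08356445  0.12499789]
```

View pics/c2.png

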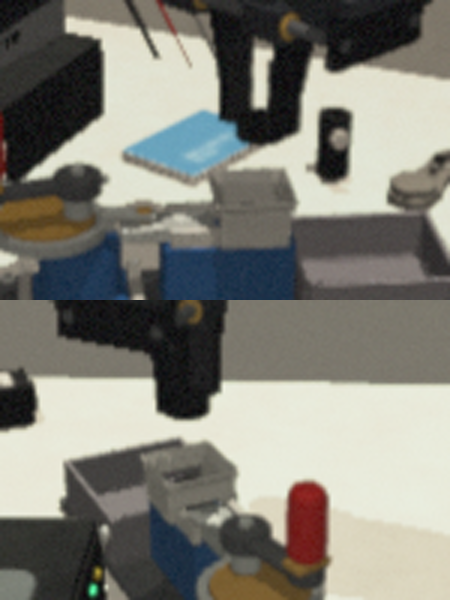

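The two crops show the ring held just above the magazine mouth; the mouth fits agree at (0.6105, -0.090).

```bash
python3 -m crank '{"steps":[[[0,0.17,-0.5],[0,0,0]],[[0,0,-0.5],[0,0,0]],[[0,0,-0.3],[0,0,0]],[[0,0,-0.2],[0,0,0]],[[0,0,-0.05],[0,0,0]],[[0,0,0],[0,0,0]],[[0,0,0],[0,0,0]]]}'
```

```text
time: 7.82
ee_pos: [0.6117, -0.089, 0.0927]
eef_rot: [0.196, 0.981, -0.0, 0.0]
ft_force: [0.6, -0.6, -0.6]
width: 0.0285
grip_force: 20.0
```

```bash
python3 -m crank '{"steps":[[[-0.05,-0.05,-0.06],[0,0,0]],[[0,0,0],[0,0,0]],[[0,0,0],[0,0,0]]]}'
python3 -m crank '{"steps":[[[0,0,0],[0,0,0]],[[0,0,0],[0,0,0]],[[0,0,0],[0,0,0]],[[0,0,0],[0,0,0]]]}' 40
python3 -m crank '{"steps":[[[0,0,0.2],[0,0,0]],[[0,0,0.5],[0,0,0]],[[0,0,1],[0,0,0]],[[0,0,1],[0,0,0]],[[-0.1,0,1],[0,0,0]],[[-0.4,0.8,0.3],[0,0,0]],[[-0.4,0.8,0],[0,0,0]],[[-0.4,0.8,0],[0,0,0]],[[-0.4,0.8,0],[0,0,0]],[[0,0,0],[0,0,0]]]}' 60
python3 - <<'E'
from h import *
c=cams.camera("wrist"); cv2.imwrite("pics/w3.png",c["pixels"]); d=cams.camera("scene"); e=cams.camera("side")
a=[d["pixels"][150:240,225:345],e["pixels"][190:280,180:300]]
cv2.imwrite('pics/c3.png',np.hstack([cv2.resize(c["pixels"],(400,300))]+[np.vstack([cv2.resize(x,(400,300),interpolation=cv2.INTER_CUBIC) for x in a])[:300]]))
for n,k in [("w",c),("sc",d),("si",e)]:
    P=cloud(k); m=(np.linalg.norm(P[...,:2]-[.6105,-.09],axis=2)<.016)&(P[...,2]>.05)&(P[...,2]<.1); q=P[m]; print(n,len(q),np.percentile(q[:,2],[5,25,50,75,95]).round(4) if len(q) else 0)
    m&=k["pixels"].max(2)<80; q=P[m]; print("  dark",len(q),q.min(0).round(4) if len(q) else 0,q.max(0).round(4) if len(q) else 0)
E
```

```text
time: 8.07
ee_pos: [0.6105, -0.0903, 0.0914]
eef_rot: [0.196, 0.981, 0.0, 0.0]
ft_force: [-0.2, 0.3, 0.2]
width: 0.0287
grip_force: 20.3
time: 8.4
ee_pos: [0.6107, -0.0901, 0.0914]
eef_rot: [0.196, 0.981, 0.0, 0.0]
ft_force: [1.0, -0.1, 3.5]
width: 0.0393
grip_force: 1.5
time: 9.23
ee_pos: [0.5668, -0.0055, 0.1919]
eef_rot: [0.194, 0.981, 0.001, -0.0]
ft_force: [0.6, 0.9, 0.4]
width: 0.0601
grip_force: 0.0
w 81 [0.0694 0.0722 0.0799 0.0831 0.0841]
  dark 68 [ 0.6066 -0.0874  0.0705] [ 0.6234 -0.0747  0.0847]
sc 67 [0.0751 0.0779 0.0816 0.0839 0.085 ]
  dark 49 [ 0.6003 -0.1036  0.076 ] [ 0.6263 -0.0765  0.0864]
si 83 [0.0654 0.0755 0.0793 0.0829 0.0844]
  dark 63 [ 0.5965 -0.1048  0.0603] [ 0.6257 -0.0789  0.0844]
```

View pics/c3.png

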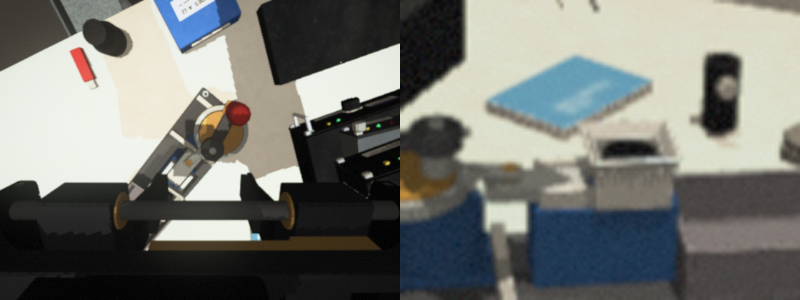

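The ring's top sits at about 84 mm inside the mouth, so it is seated. Next I measure the knob and hub again.

```bash
python3 - <<'E'
from h import *
for n in ["wrist","scene","side"]:
    c=cams.camera(n);P=cloud(c);hsv=cv2.cvtColor(c["pixels"],cv2.COLOR_BGR2HSV)
    red=((hsv[...,0]<8)|(hsv[...,0]>172))&(hsv[...,1]>150)&(np.linalg.norm(P[...,:2]-[.533,.047],axis=2)<.03)
    t=red&(P[...,2]>.145); q=P[t]; print(n,"top",t.sum(),((q.min(0)+q.max(0))/2).round(4),(q.max(0)-q.min(0)).round(4))
    vs,us=np.nonzero(red&(P[...,2]>.12)&(P[...,2]<.14))
    if len(us)>20:
        for v in np.unique(vs)[::4]:
            r_=us[vs==v]; o,d=ray(c,(r_.min()+r_.max())/2,v); z=P[v,int(r_.mean()),2]; p=o+d*(z-o[2])/d[2]; dh=d*[1,1,0]; print("  side",(p+dh/np.linalg.norm(dh)*.0115).round(4),len(r_))
    h=(np.linalg.norm(P[...,:2]-[.567,.005],axis=2)<.025)&(P[...,2]>.10)&(P[...,2]<.13); q=P[h&~red]; 
    if len(q): 
        zt=np.percentile(q[:,2],90); q=q[q[:,2]>zt-.004]; print("  hub",len(q),zt,((q.min(0)+q.max(0))/2).round(4),(q.max(0)-q.min(0)).round(4))
print(monitor.read_state()["ee_pos"])
E
```

```text
wrist top 632 [0.5305 0.0468 0.1474] [0.0195 0.0193 0.0048]
  side [0.5274 0.0567 0.1231] 1
  side [0.529  0.0508 0.1283] 5
  side [0.5318 0.0469 0.1265] 4
  side [0.5347 0.0441 0.1267] 4
  side [0.537  0.0416 0.1315] 3
  side [0.5413 0.041  0.1241] 2
  side [0.5423 0.0403 0.1395] 1
  hub 245 0.10393183972592358 [0.5674 0.0058 0.1026] [0.0273 0.0268 0.0052]
scene top 51 [0.5305 0.0445 0.1474] [0.0181 0.0167 0.0045]
  side [0.5439 0.0419 0.1398] 1
  side [0.5356 0.0485 0.1345] 12
  side [0.5318 0.0468 0.1288] 12
  side [0.5323 0.0486 0.1205] 6
  hub 61 0.10379303436011023 [0.5676 0.0035 0.1027] [0.0266 0.0268 0.0053]
side top 45 [0.5329 0.0507 0.1476] [0.0161 0.0159 0.0047]
  side [0.533  0.0443 0.1396] 6
  side [0.5328 0.0463 0.1333] 11
  side [0.5327 0.0473 0.1265] 11
  hub 84 0.10322374744227883 [0.5684 0.0078 0.1026] [0.0284 0.0279 0.0052]
[ 0.56814867 -0.01132122  0.19134668]
```

```bash
python3 -m crank '{"steps":[[[-0.7,0.9,0],[0,0,0]],[[-0.5,0.9,0],[0,0,0]],[[-0.3,0.5,0],[0,0,0]],[[0,0,0],[0,0,0]],[[0,0,0],[0,0,0]],[[0,0,0],[0,0,0]],[[0,0,0],[0,0,0]]]}' 50 30

```

```text
time: 10.12
ee_pos: [0.5309, 0.0459, 0.1911]
eef_rot: [0.197, 0.98, -0.0, 0.0]
ft_force: [0.2, -0.3, 0.6]
width: 0.0501
grip_force: 0.0
```

```bash
python3 -m crank '{"steps":[[[0,0.03,-0.9],[0,0,0]],[[0,0,-0.9],[0,0,0]],[[0,0,-0.7],[0,0,0]],[[0,0,-0.4],[0,0,0]],[[0,0,-0.2],[0,0,0]],[[0,0,0],[0,0,0]],[[0,0,0],[0,0,0]]]}'
python3 -m crank '{"steps":[[[0,0,0],[0,0,0]],[[0,0,0],[0,0,0]],[[0,0,0],[0,0,0]],[[0,0,0],[0,0,0]],[[0,0,0],[0,0,0]]]}' 15 10

```

```text
time: 10.7
ee_pos: [0.5309, 0.0478, 0.1142]
eef_rot: [0.196, 0.981, 0.0, 0.0]
ft_force: [0.0, -0.8, 0.1]
width: 0.0503
grip_force: 0.0
time: 11.12
ee_pos: [0.5305, 0.0483, 0.1138]
eef_rot: [0.196, 0.981, 0.0, 0.0]
ft_force: [0.3, -0.7, 0.5]
width: 0.0243
grip_force: 0.0
```

```bash
python3 -m crank '{"steps":[[[0,0,0],[0,0,0]],[[0,0,0],[0,0,0]],[[0,0,0],[0,0,0]],[[0,0,0],[0,0,0]]]}' 15 30

```

```text
time: 11.45
ee_pos: [0.5306, 0.0482, 0.1138]
eef_rot: [0.196, 0.981, 0.0, 0.0]
ft_force: [0.4, -0.9, 2.2]
width: 0.0221
grip_force: 30.0
```

```bash
cat > nx.py <<'E'
import sys,json,os
from h import *
from scipy.optimize import least_squares
N,dphi=int(sys.argv[1]),float(sys.argv[2]); s=monitor.read_state(); p=s["ee_pos"][:2]; F=s["ft_force"][:2]
L=json.load(open("log.json")) if os.path.exists("log.json") else {"cmd":list(p),"pts":[],"phi":None}
L["pts"].append([*p,*F]); A=np.array(L["pts"])
def res(q):
    d=A[:,:2]-q[:2]; n=np.linalg.norm(d,axis=1); Fr=(A[:,2:]*d).sum(1)/n
    return np.r_[(n+Fr/8000-q[2])/.0003,(q[0]-.5675)/.002,(q[1]-.0057)/.002,(q[2]-.055)/.0008]
q=least_squares(res,[.5675,.0057,.055],x_scale=.001).x; C,R=q[:2],q[2]
d=p-C; u=d/np.linalg.norm(d); t=np.array([-u[1],u[0]])
cmd=np.array(L["cmd"]); ph=np.arctan2(*(cmd-C)[::-1])
pm=np.arctan2(d[1],d[0]); L.setdefault("phi0",pm); pm0=L["phi"] if L["phi"] is not None else pm; pm=pm0+(pm-pm0+np.pi)%(2*np.pi)-np.pi; L["phi"]=pm
print(f"t {s['time']:.2f} turned {pm-L['phi0']:.3f} Fr {F@u:.1f} Ft {F@t:.1f} Fz {s['ft_force'][2]:.1f} n {np.linalg.norm(d)*1e3:.2f} C {C.round(4)} R {R*1e3:.2f} cmd-p {((cmd-p)*1e3).round(2)} z {s['ee_pos'][2]:.4f} w {s['width']:.4f}")
rows=[]
for i in range(1,N+1):
    T=C+R*np.array([np.cos(ph+i*dphi),np.sin(ph+i*dphi)]); st=np.round((T-cmd)/.025,2); cmd=cmd+st*.025; rows.append([[float(st[0]),float(st[1]),0],[0,0,0]])
L["cmd"]=list(cmd); json.dump(L,open("log.json","w")); print(json.dumps({"steps":rows}).replace(" ",""))
E
python3 nx.py 4 .06
```

```text
t 11.45 turned -0.000 Fr -0.9 Ft 0.3 Fz 2.2 n 55.30 C [0.5668 0.0065] R 55.16 cmd-p [0. 0.] z 0.1138 w 0.0221
{"steps":[[[-0.09,-0.09,0],[0,0,0]],[[-0.1,-0.1,0],[0,0,0]],[[-0.08,-0.1,0],[0,0,0]],[[-0.08,-0.11,0],[0,0,0]]]}
```

```bash
python3 -m crank '{"steps":[[[-0.09,-0.09,0],[0,0,0]],[[-0.1,-0.1,0],[0,0,0]],[[-0.08,-0.1,0],[0,0,0]],[[-0.08,-0.11,0],[0,0,0]]]}' >/dev/null; python3 nx.py 5 .07
```

```text
t 11.78 turned 0.238 Fr 0.7 Ft -1.4 Fz 3.3 n 55.13 C [0.5664 0.0061] R 55.18 cmd-p [0.33 0.12] z 0.1138 w 0.0222
{"steps":[[[-0.09,-0.12,0],[0,0,0]],[[-0.08,-0.14,0],[0,0,0]],[[-0.07,-0.14,0],[0,0,0]],[[-0.05,-0.14,0],[0,0,0]],[[-0.05,-0.15,0],[0,0,0]]]}
```

```bash
python3 -m crank '{"steps":[[[-0.09,-0.12,0],[0,0,0]],[[-0.08,-0.14,0],[0,0,0]],[[-0.07,-0.14,0],[0,0,0]],[[-0.05,-0.14,0],[0,0,0]],[[-0.05,-0.15,0],[0,0,0]]]}' >/dev/null; python3 nx.py 5 .09
```

```text
t 12.20 turned 0.592 Fr -2.3 Ft -1.8 Fz 3.9 n 55.41 C [0.5666 0.0063] R 55.16 cmd-p [0.24 0.2 ] z 0.1137 w 0.0219
{"steps":[[[-0.04,-0.19,0],[0,0,0]],[[-0.03,-0.2,0],[0,0,0]],[[-0.01,-0.2,0],[0,0,0]],[[0.01,-0.2,0],[0,0,0]],[[0.03,-0.19,0],[0,0,0]]]}
```

```bash
python3 -m crank '{"steps":[[[-0.04,-0.19,0],[0,0,0]],[[-0.03,-0.2,0],[0,0,0]],[[-0.01,-0.2,0],[0,0,0]],[[0.01,-0.2,0],[0,0,0]],[[0.03,-0.19,0],[0,0,0]]]}' 15 40 >/dev/null; python3 nx.py 5 .1
```

```text
t 12.62 turned 1.035 Fr -0.8 Ft -5.2 Fz 6.3 n 55.34 C [0.5666 0.0062] R 55.21 cmd-p [0.22 0.13] z 0.1136 w 0.0220
{"steps":[[[0.05,-0.22,0],[0,0,0]],[[0.07,-0.2,0],[0,0,0]],[[0.09,-0.21,0],[0,0,0]],[[0.11,-0.19,0],[0,0,0]],[[0.13,-0.17,0],[0,0,0]]]}
```

```bash
python3 -m crank '{"steps":[[[0.05,-0.22,0],[0,0,0]],[[0.07,-0.2,0],[0,0,0]],[[0.09,-0.21,0],[0,0,0]],[[0.11,-0.19,0],[0,0,0]],[[0.13,-0.17,0],[0,0,0]]]}' >/dev/null; python3 nx.py 6 .1
```

```text
t 13.03 turned 1.511 Fr -0.3 Ft -9.1 Fz 10.9 n 55.21 C [0.5665 0.0062] R 55.18 cmd-p [ 0.79 -0.85] z 0.1135 w 0.0220
{"steps":[[[0.14,-0.17,0],[0,0,0]],[[0.17,-0.15,0],[0,0,0]],[[0.17,-0.13,0],[0,0,0]],[[0.19,-0.11,0],[0,0,0]],[[0.2,-0.1,0],[0,0,0]],[[0.21,-0.07,0],[0,0,0]]]}
```

```bash
python3 -m crank '{"steps":[[[0.14,-0.17,0],[0,0,0]],[[0.17,-0.15,0],[0,0,0]],[[0.17,-0.13,0],[0,0,0]],[[0.19,-0.11,0],[0,0,0]],[[0.2,-0.1,0],[0,0,0]],[[0.21,-0.07,0],[0,0,0]]]}' >/dev/null; python3 nx.py 7 .1
```

```text
t 13.53 turned 2.096 Fr -1.3 Ft -13.4 Fz 16.7 n 55.23 C [0.5664 0.0063] R 55.09 cmd-p [ 2.07 -0.57] z 0.1134 w 0.0221
{"steps":[[[0.21,-0.05,0],[0,0,0]],[[0.22,-0.03,0],[0,0,0]],[[0.22,-0.01,0],[0,0,0]],[[0.22,0.01,0],[0,0,0]],[[0.22,0.04,0],[0,0,0]],[[0.21,0.05,0],[0,0,0]],[[0.21,0.08,0],[0,0,0]]]}
```

```bash
python3 -m crank '{"steps":[[[0.21,-0.05,0],[0,0,0]],[[0.22,-0.03,0],[0,0,0]],[[0.22,-0.01,0],[0,0,0]],[[0.22,0.01,0],[0,0,0]],[[0.22,0.04,0],[0,0,0]],[[0.21,0.05,0],[0,0,0]],[[0.21,0.08,0],[0,0,0]]]}' >/dev/null; python3 nx.py 7 .1
```

```text
t 14.12 turned 2.801 Fr -4.7 Ft -6.3 Fz 13.2 n 55.55 C [0.5663 0.0063] R 55.00 cmd-p [1.7  1.15] z 0.1135 w 0.0220
{"steps":[[[0.19,0.1,0],[0,0,0]],[[0.19,0.12,0],[0,0,0]],[[0.17,0.13,0],[0,0,0]],[[0.16,0.16,0],[0,0,0]],[[0.15,0.16,0],[0,0,0]],[[0.12,0.18,0],[0,0,0]],[[0.11,0.19,0],[0,0,0]]]}
```

```bash
python3 -m crank '{"steps":[[[0.19,0.1,0],[0,0,0]],[[0.19,0.12,0],[0,0,0]],[[0.17,0.13,0],[0,0,0]],[[0.16,0.16,0],[0,0,0]],[[0.15,0.16,0],[0,0,0]],[[0.12,0.18,0],[0,0,0]],[[0.11,0.19,0],[0,0,0]]]}' >/dev/null; python3 nx.py 7 .1
```

```text
t 14.70 turned 3.566 Fr -0.4 Ft 8.9 Fz 4.3 n 55.04 C [0.5663 0.0063] R 55.00 cmd-p [-0.74 -1.53] z 0.1138 w 0.0222
{"steps":[[[0.09,0.2,0],[0,0,0]],[[0.06,0.21,0],[0,0,0]],[[0.05,0.22,0],[0,0,0]],[[0.03,0.21,0],[0,0,0]],[[-0.0,0.22,0],[0,0,0]],[[-0.02,0.22,0],[0,0,0]],[[-0.04,0.22,0],[0,0,0]]]}
```

```bash
python3 -m crank '{"steps":[[[0.09,0.2,0],[0,0,0]],[[0.06,0.21,0],[0,0,0]],[[0.05,0.22,0],[0,0,0]],[[0.03,0.21,0],[0,0,0]],[[0,0.22,0],[0,0,0]],[[-0.02,0.22,0],[0,0,0]],[[-0.04,0.22,0],[0,0,0]]]}' >/dev/null; python3 nx.py 7 .1
```

```text
t 15.28 turned 4.287 Fr -0.5 Ft 9.1 Fz 8.5 n 55.28 C [0.5664 0.0063] R 55.06 cmd-p [ 0.44 -2.91] z 0.1136 w 0.0220
{"steps":[[[-0.06,0.21,0],[0,0,0]],[[-0.08,0.21,0],[0,0,0]],[[-0.1,0.19,0],[0,0,0]],[[-0.13,0.18,0],[0,0,0]],[[-0.14,0.17,0],[0,0,0]],[[-0.15,0.16,0],[0,0,0]],[[-0.17,0.14,0],[0,0,0]]]}
```

```bash
python3 -m crank '{"steps":[[[-0.06,0.21,0],[0,0,0]],[[-0.08,0.21,0],[0,0,0]],[[-0.1,0.19,0],[0,0,0]],[[-0.13,0.18,0],[0,0,0]],[[-0.14,0.17,0],[0,0,0]],[[-0.15,0.16,0],[0,0,0]],[[-0.17,0.14,0],[0,0,0]]]}' >/dev/null; python3 nx.py 8 .1
```

```text
t 15.87 turned 4.942 Fr 1.2 Ft 1.9 Fz 7.2 n 54.97 C [0.5664 0.0063] R 55.07 cmd-p [ 0.46 -0.19] z 0.1137 w 0.0218
{"steps":[[[-0.18,0.12,0],[0,0,0]],[[-0.2,0.1,0],[0,0,0]],[[-0.2,0.09,0],[0,0,0]],[[-0.21,0.06,0],[0,0,0]],[[-0.22,0.04,0],[0,0,0]],[[-0.22,0.02,0],[0,0,0]],[[-0.22,-0.01,0],[0,0,0]],[[-0.22,-0.02,0],[0,0,0]]]}
```

```bash
python3 -m crank '{"steps":[[[-0.18,0.12,0],[0,0,0]],[[-0.2,0.1,0],[0,0,0]],[[-0.2,0.09,0],[0,0,0]],[[-0.21,0.06,0],[0,0,0]],[[-0.22,0.04,0],[0,0,0]],[[-0.22,0.02,0],[0,0,0]],[[-0.22,-0.01,0],[0,0,0]],[[-0.22,-0.02,0],[0,0,0]]]}' >/dev/null; python3 nx.py 8 .1
```

```text
t 16.53 turned 5.738 Fr 2.8 Ft -0.9 Fz 5.6 n 54.76 C [0.5664 0.0064] R 55.08 cmd-p [0.16 0.39] z 0.1137 w 0.0220
{"steps":[[[-0.21,-0.05,0],[0,0,0]],[[-0.21,-0.07,0],[0,0,0]],[[-0.21,-0.09,0],[0,0,0]],[[-0.19,-0.1,0],[0,0,0]],[[-0.18,-0.13,0],[0,0,0]],[[-0.16,-0.15,0],[0,0,0]],[[-0.15,-0.16,0],[0,0,0]],[[-0.14,-0.17,0],[0,0,0]]]}
```

```bash
python3 - <<'E'
from h import *
c=cams.camera("scene"); P=cloud(c); cv2.imwrite("pics/sc5.png",c["pixels"])
C=np.array([.6105,-.0903]); a=np.array([.488,-.873]); n=np.array([.873,.488]); q=(P[...,:2]-C)
X=q@a+.105; Y=q@n
m=(X>.135)&(X<.227)&(abs(Y)<.042)&(P[...,2]>.008)&(P[...,2]<.04)&(c["pixels"].max(2)<55)
print(m.sum(), np.median(np.c_[X[m],Y[m],P[m][:,2]],0) if m.any() else 0)
m=(abs(X-.105)<.014)&(abs(Y)<.014)&(P[...,2]>.05)&(P[...,2]<.1); print("mag z",np.percentile(P[m][:,2],[5,50,95]))
E
```

```text
67 [0.16485232 0.00251788 0.02633986]
mag z [0.07268521 0.07325748 0.07382975]
```

The first ring is in the tray (top at 26 mm) and the second has dropped to the bottom of the magazine. Next is the second turn.

```bash
python3 -m crank '{"steps":[[[-0.21,-0.05,0],[0,0,0]],[[-0.21,-0.07,0],[0,0,0]],[[-0.21,-0.09,0],[0,0,0]],[[-0.19,-0.1,0],[0,0,0]],[[-0.18,-0.13,0],[0,0,0]],[[-0.16,-0.15,0],[0,0,0]],[[-0.15,-0.16,0],[0,0,0]],[[-0.14,-0.17,0],[0,0,0]]]}' >/dev/null; python3 nx.py 8 .1
```

```text
t 17.25 turned 6.548 Fr 0.5 Ft -1.9 Fz 5.4 n 55.07 C [0.5664 0.0064] R 55.08 cmd-p [0.4 0.7] z 0.1137 w 0.0217
{"steps":[[[-0.11,-0.19,0],[0,0,0]],[[-0.1,-0.2,0],[0,0,0]],[[-0.08,-0.2,0],[0,0,0]],[[-0.05,-0.22,0],[0,0,0]],[[-0.04,-0.21,0],[0,0,0]],[[-0.01,-0.22,0],[0,0,0]],[[0.01,-0.22,0],[0,0,0]],[[0.03,-0.22,0],[0,0,0]]]}
```

```bash
python3 -m crank '{"steps":[[[-0.11,-0.19,0],[0,0,0]],[[-0.1,-0.2,0],[0,0,0]],[[-0.08,-0.2,0],[0,0,0]],[[-0.05,-0.22,0],[0,0,0]],[[-0.04,-0.21,0],[0,0,0]],[[-0.01,-0.22,0],[0,0,0]],[[0.01,-0.22,0],[0,0,0]],[[0.03,-0.22,0],[0,0,0]]]}' >/dev/null; python3 nx.py 8 .1
```

```text
t 17.92 turned 7.334 Fr -1.6 Ft -5.2 Fz 5.3 n 55.33 C [0.5664 0.0064] R 55.08 cmd-p [0.2  0.07] z 0.1137 w 0.0217
{"steps":[[[0.05,-0.21,0],[0,0,0]],[[0.08,-0.21,0],[0,0,0]],[[0.09,-0.2,0],[0,0,0]],[[0.12,-0.19,0],[0,0,0]],[[0.13,-0.17,0],[0,0,0]],[[0.15,-0.17,0],[0,0,0]],[[0.16,-0.14,0],[0,0,0]],[[0.18,-0.13,0],[0,0,0]]]}
```

```bash
python3 -m crank '{"steps":[[[0.05,-0.21,0],[0,0,0]],[[0.08,-0.21,0],[0,0,0]],[[0.09,-0.2,0],[0,0,0]],[[0.12,-0.19,0],[0,0,0]],[[0.13,-0.17,0],[0,0,0]],[[0.15,-0.17,0],[0,0,0]],[[0.16,-0.14,0],[0,0,0]],[[0.18,-0.13,0],[0,0,0]]]}' >/dev/null; python3 nx.py 8 .1
```

```text
t 18.58 turned 8.098 Fr -1.7 Ft -11.6 Fz 14.7 n 55.19 C [0.5664 0.0064] R 55.07 cmd-p [ 1.58 -0.97] z 0.1135 w 0.0217
{"steps":[[[0.19,-0.11,0],[0,0,0]],[[0.2,-0.09,0],[0,0,0]],[[0.21,-0.07,0],[0,0,0]],[[0.21,-0.05,0],[0,0,0]],[[0.22,-0.03,0],[0,0,0]],[[0.22,-0.01,0],[0,0,0]],[[0.22,0.02,0],[0,0,0]],[[0.22,0.04,0],[0,0,0]]]}
```

```bash
python3 -m crank '{"steps":[[[0.19,-0.11,0],[0,0,0]],[[0.2,-0.09,0],[0,0,0]],[[0.21,-0.07,0],[0,0,0]],[[0.21,-0.05,0],[0,0,0]],[[0.22,-0.03,0],[0,0,0]],[[0.22,-0.01,0],[0,0,0]],[[0.22,0.02,0],[0,0,0]],[[0.22,0.04,0],[0,0,0]]]}' >/dev/null; python3 nx.py 8 .1
```

```text
t 19.25 turned 8.890 Fr -3.9 Ft -10.5 Fz 14.8 n 55.52 C [0.5664 0.0064] R 55.07 cmd-p [2.21 0.95] z 0.1135 w 0.0223
{"steps":[[[0.21,0.06,0],[0,0,0]],[[0.21,0.08,0],[0,0,0]],[[0.19,0.1,0],[0,0,0]],[[0.19,0.12,0],[0,0,0]],[[0.17,0.13,0],[0,0,0]],[[0.16,0.16,0],[0,0,0]],[[0.14,0.17,0],[0,0,0]],[[0.12,0.18,0],[0,0,0]]]}
```

```bash
python3 -m crank '{"steps":[[[0.21,0.06,0],[0,0,0]],[[0.21,0.08,0],[0,0,0]],[[0.19,0.1,0],[0,0,0]],[[0.19,0.12,0],[0,0,0]],[[0.17,0.13,0],[0,0,0]],[[0.16,0.16,0],[0,0,0]],[[0.14,0.17,0],[0,0,0]],[[0.12,0.18,0],[0,0,0]]]}' >/dev/null; python3 nx.py 8 .1
```

```text
t 19.92 turned 9.751 Fr -0.1 Ft 9.1 Fz 5.2 n 55.01 C [0.5664 0.0064] R 55.06 cmd-p [-0.56 -0.9 ] z 0.1138 w 0.0219
{"steps":[[[0.11,0.19,0],[0,0,0]],[[0.08,0.2,0],[0,0,0]],[[0.07,0.22,0],[0,0,0]],[[0.04,0.21,0],[0,0,0]],[[0.02,0.22,0],[0,0,0]],[[0.0,0.22,0],[0,0,0]],[[-0.02,0.22,0],[0,0,0]],[[-0.04,0.22,0],[0,0,0]]]}
```

```bash
python3 -m crank '{"steps":[[[0.11,0.19,0],[0,0,0]],[[0.08,0.2,0],[0,0,0]],[[0.07,0.22,0],[0,0,0]],[[0.04,0.21,0],[0,0,0]],[[0.02,0.22,0],[0,0,0]],[[0,0.22,0],[0,0,0]],[[-0.02,0.22,0],[0,0,0]],[[-0.04,0.22,0],[0,0,0]]]}' >/dev/null; python3 nx.py 8 .1
```

```text
t 20.58 turned 10.587 Fr -0.1 Ft 10.3 Fz 8.6 n 55.34 C [0.5664 0.0064] R 55.09 cmd-p [ 0.63 -2.87] z 0.1136 w 0.0223
{"steps":[[[-0.07,0.21,0],[0,0,0]],[[-0.08,0.2,0],[0,0,0]],[[-0.11,0.2,0],[0,0,0]],[[-0.13,0.18,0],[0,0,0]],[[-0.14,0.16,0],[0,0,0]],[[-0.16,0.16,0],[0,0,0]],[[-0.17,0.13,0],[0,0,0]],[[-0.19,0.12,0],[0,0,0]]]}
```

```bash
python3 -m crank '{"steps":[[[-0.07,0.21,0],[0,0,0]],[[-0.08,0.2,0],[0,0,0]],[[-0.11,0.2,0],[0,0,0]],[[-0.13,0.18,0],[0,0,0]],[[-0.14,0.16,0],[0,0,0]],[[-0.16,0.16,0],[0,0,0]],[[-0.17,0.13,0],[0,0,0]],[[-0.19,0.12,0],[0,0,0]]]}' >/dev/null; python3 nx.py 10 .1
```

```text
t 21.25 turned 11.341 Fr 3.0 Ft 1.7 Fz 6.1 n 54.74 C [0.5664 0.0064] R 55.09 cmd-p [0.43 0.02] z 0.1137 w 0.0217
{"steps":[[[-0.19,0.1,0],[0,0,0]],[[-0.21,0.08,0],[0,0,0]],[[-0.21,0.06,0],[0,0,0]],[[-0.22,0.04,0],[0,0,0]],[[-0.22,0.01,0],[0,0,0]],[[-0.22,-0.01,0],[0,0,0]],[[-0.22,-0.03,0],[0,0,0]],[[-0.21,-0.05,0],[0,0,0]],[[-0.21,-0.07,0],[0,0,0]],[[-0.2,-0.09,0],[0,0,0]]]}
```

```bash
python3 -m crank '{"steps":[[[-0.19,0.1,0],[0,0,0]],[[-0.21,0.08,0],[0,0,0]],[[-0.21,0.06,0],[0,0,0]],[[-0.22,0.04,0],[0,0,0]],[[-0.22,0.01,0],[0,0,0]],[[-0.22,-0.01,0],[0,0,0]],[[-0.22,-0.03,0],[0,0,0]],[[-0.21,-0.05,0],[0,0,0]],[[-0.21,-0.07,0],[0,0,0]],[[-0.2,-0.09,0],[0,0,0]]]}' >/dev/null; python3 nx.py 3 .07
```

```text
t 22.08 turned 12.344 Fr 0.6 Ft -1.6 Fz 5.8 n 54.86 C [0.5664 0.0064] R 55.08 cmd-p [0.35 0.5 ] z 0.1137 w 0.0217
{"steps":[[[-0.13,-0.08,0],[0,0,0]],[[-0.13,-0.08,0],[0,0,0]],[[-0.12,-0.1,0],[0,0,0]]]}
```

Stop here, settle, and check the tray before letting go.

```bash
python3 -m crank '{"steps":[[[-0.13,-0.08,0],[0,0,0]],[[-0.13,-0.08,0],[0,0,0]],[[-0.12,-0.1,0],[0,0,0]],[[0,0,0],[0,0,0]],[[0,0,0],[0,0,0]],[[0,0,0],[0,0,0]]]}'; python3 - <<'E'
from h import *
c=cams.camera("scene"); cv2.imwrite("pics/c6.png",cv2.resize(c["pixels"][150:260,190:380],None,fx=4,fy=4,interpolation=cv2.INTER_CUBIC))
P=cloud(c); C=np.array([.6105,-.0903]); a=np.array([.488,-.873]); n=np.array([.873,.488]); q=(P[...,:2]-C); X=q@a+.105; Y=q@n
m=(abs(X-.105)<.014)&(abs(Y)<.014)&(P[...,2]>.05)&(P[...,2]<.1); print("mag z",np.percentile(P[m][:,2],[5,50,95]))
E
```

```text
time: 22.58
ee_pos: [0.5307, 0.0479, 0.1136]
eef_rot: [0.196, 0.981, -0.0, -0.0]
ft_force: [-1.8, 1.0, 8.0]
width: 0.022
grip_force: 40.0
mag z [0.07612298 0.07612298 0.07612298]
```

View pics/c6.png

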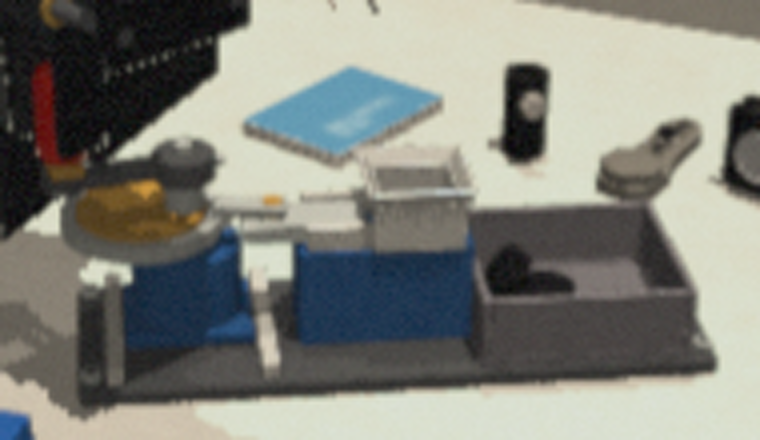

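Both rings show in the tray at about (510,265) and (550,283), one leaning on the wall, and the magazine is empty. Now I let go of the knob.

```bash
python3 -m crank '{"steps":[[[0,0,0],[0,0,0]],[[0,0,0],[0,0,0]],[[0,0,0],[0,0,0]],[[0,0,0],[0,0,0]],[[0,0,0.4],[0,0,0]],[[0,0,1],[0,0,0]],[[0,0,1],[0,0,0]],[[0,0,1],[0,0,0]],[[0,0,1],[0,0,0]],[[0,0,1],[0,0,0]]]}' 60
python3 -m crank '{"steps":[[[0.3,-0.7,0],[0,0,0]],[[0.3,-0.7,0],[0,0,0]],[[0,0,0],[0,0,0]],[[0,0,0],[0,0,0]],[[0,0,0],[0,0,0]],[[0,0,0],[0,0,0]]]}'
python3 - <<'E'
from h import *
C=np.array([.6105,-.0903]); a=np.array([.488,-.873]); n=np.array([.873,.488])
for k in ["scene","side"]:
    c=cams.camera(k); P=cloud(c); q=(P[...,:2]-C); X=q@a+.105; Y=q@n
    m=(X>.125)&(X<.227)&(abs(Y)<.044)&(P[...,2]>.008)&(P[...,2]<.08)&(c["pixels"].max(2)<48)
    A=np.c_[X[m],Y[m],P[m][:,2]]; 
    for i in [0,25,50,75,100]: print(k,len(A),np.percentile(A,i,axis=0).round(4)) if len(A) else 0
    hsv=cv2.cvtColor(c["pixels"],cv2.COLOR_BGR2HSV); r_=((hsv[...,0]<8)|(hsv[...,0]>172))&(hsv[...,1]>150)&(np.linalg.norm(P[...,:2]-[.533,.047],axis=2)<.04)&(P[...,2]>.11); print("knob",r_.sum(),np.median(P[r_],0))
E
```

```text
time: 23.47
ee_pos: [0.5309, 0.0482, 0.2505]
eef_rot: [0.196, 0.981, 0.0, 0.0]
ft_force: [0.5, 0.2, 0.2]
width: 0.0597
grip_force: 0.0
time: 23.97
ee_pos: [0.5458, 0.0146, 0.2485]
eef_rot: [0.196, 0.981, 0.0, -0.0]
ft_force: [-0.3, -0.7, 0.0]
width: 0.0599
grip_force: 0.0
scene 181 [ 0.1289 -0.036   0.0091]
scene 181 [ 0.1466 -0.0085  0.0262]
scene 181 [ 0.1535 -0.003   0.0305]
scene 181 [0.1638 0.0044 0.0372]
scene 181 [0.1822 0.0438 0.0447]
knob 271 [0.52457653 0.04227103 0.13270241]
side 6 [0.15   0.0118 0.0363]
side 6 [0.1516 0.015  0.0382]
side 6 [0.1523 0.0164 0.0384]
side 6 [0.1532 0.0182 0.0392]
side 6 [0.1559 0.0201 0.0413]
knob 275 [0.53293116 0.05667141 0.13172268]
```

```bash
python3 -c "
from bench import ticket
print(ticket.close_job())"
```

```text
the job is handed in; nothing more can be done
None
```

I loaded the loose ring and turned the crank two even turns; both rings are now in the grey tray (one leaning on its wall), the crank is back at its start angle, the knob is let go, and the job is handed in at about 24 s (the hand-in returned no verdict).

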